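# Seat a parking-lock disc on the studs of its hub

## Task

The lobed lock disc lies out of line, up on the tips of the hub's three studs. Swing the holding pawl clear, turn the disc on the hub, without taking it off, until its three bolt holes line up with the studs and it sits fully home, flat on the hub flange; then swing the pawl fully back in between the lobes. Leave the tools lying round the stand where they are.

Things in the scene. Friction and masses are not known exactly. Their poses are not given: they have to be found in the camera images.
- hub_stand: Assembly stand fixed to the bench: grey base plate 190 x 190 x 12 mm (its centre at x +10, y -10 mm) with a round aluminium hub on it. Origin: on the hub's vertical axis, at the bench top; turned about z only. A steel spigot 26 mm across stands on the hub up to z = 84 mm, a small nut on it to 88 mm.
- flange (a point): Centre of the hub flange's flat top, z = 45 mm; flange 88 mm across. Axes as hub_stand. Three vertical studs stand on it, 8 mm across with tapered tips, from z = 45 to 58 mm, 36 mm from the axis at 0, 120 and 240 degrees from +x.
- lock_disc: Loose steel disc over the spigot (29 mm bore), 0.4 to 0.6 kg, 8 mm thick. Origin: on its axis, underside. Web to 51 mm radius; three 12 mm bolt holes 36 mm from the axis at 0, 120, 240 degrees from its +x. At the start its underside lies on the stud tips, z = 58 mm, 48 to 72 degrees off the fit either way; any of the three positions 120 degrees apart fits (the 4 mm holes take no stud).
- disc_top (a point): Centre of the disc's upper face; axes as lock_disc. Six lobes on the rim at 0, 60 .. 300 degrees reach to 74 mm radius, 20 mm wide at the root, 15 mm near the end, gaps between. A fingertip in a gap at z = 45 to 50 mm can push a lobe round, raised or seated. Light friction; in line with the studs (about 2 degrees of play) the disc falls 13 mm by itself; press it lightly if it hangs up.
- pawl (a joint): Angle of the holding pawl, rad: 0 = fully in, its nose between two lobes (57 mm from the hub axis; the disc cannot turn past it); grows counterclockwise from above as it swings out, stop at 0.7; clear of the lobes from 0.25. Stiff hinge (0.12 N m), stays where left. Dark steel arm, z = 44 to 66 mm, so it catches the raised and the seated disc alike.
- pawl_pin (a point): Middle (z = 88 mm) of the upright steel finger pin over the pawl's nose end, 12 mm across, z = 66 to 105 mm, 78 mm from the pivot; with the pawl fully in it is at x = 0, y = -92 mm of hub_stand. Push it away from the hub to open the pawl, towards the hub to close it.
- pawl_pivot (a point): The pawl's vertical pivot axis, at z = 66 mm: x = +75, y = -70 mm of hub_stand; a screw head on it to z = 70 mm.
- spanner_mid (a point): Bystander: centre of a combination spanner 193 x 29 x 8 mm lying on the bench to the left of the stand.
- chain_tool_mid (a point): Bystander: centre of a black chain tool 50 x 95 x 29 mm lying on the bench to the right of the stand.
- spoke_key_mid (a point): Bystander: centre of a round spoke key, 35 mm across and 8 mm high, lying on the bench before the stand.

How it is judged:
By the outcome, as a careful person would: the job done as asked, in the order asked, and still so for the second after the job is handed in, with the robot touching nothing.
It also fails if it takes over 61 s, if anything falls off the work surface, if the arm or the gripper's body presses on something with over 40 N, if the wrist force passes 120 N, or if a joint passes its speed limit or range.

## Robot

A 6-joint arm with a two-finger parallel gripper is mounted at the origin on a cart in front of the work surface, level with it; the furniture and walls round the work are solid. World frame = base frame: x ahead of the robot, y to its left, z up, the work surface at z = 0. Lengths are in m, angles in rad, forces in N, time in s.
With the tool pointing down it reaches from about 0.425 to 0.95 m from the base axis. Payload 3.5 kg.
Tool frame: the origin (TCP) lies at the very end of the fingers, on their centre line; the grasp point (between the pads) lies ctrl.tcp_to_grasp behind it (ctrl.tcp_to_grasp is the distance from the TCP to the grasp point, in m); z points along the fingers, y is the line along which they close (so a half turn about z gives the same grasp; the last joint's range is limited). The gripper opens to 85 mm and grips with 20 to 120 N. Pads are 22 mm wide; open, the fingers measure 114 mm over their backs; the gripper's body (76 mm by 85 mm) begins 54 mm behind the grasp point. The pads swing forward as they close: fully open they stand 13 mm farther back than shut.
Start: joints at [-0.15, 0.286, 1.577, -0, 1.279, -0.15], TCP at [0.675, 0, 0.231] pointing down, gripper open.
Joint ranges: [-2.77, 2.77], [-0.9, 2.22], [0.21, 2.48], [-1.53, 4.67], [0.24, 2.81], [-2.84, 2.84]. Speed limits (rad/s): [2.79, 2.79, 3.14, 3.14, 3.14, 3.14].

## Interface

Orientations are given as a unit quaternion [x, y, z, w].
In Python, from plant import ctrl gives the robot as it stands.
- The arm moves only by the shell command python3 -m inch 'ROWS' [FORCE]. ROWS is JSON, a list of rows, each an object with "slide": the shift along the tool's x, y, z in cm, a list of three; "turn": the turn about the tool's z in rad; "grip": the finger opening in cm, from 0 to 8.54. A call has 1 to 20 rows; each row is the pose to reach, as a shift and turn from the pose commanded when the call began, along the tool's axes at that moment; what a row does not reach only later rows make up. A row lasts 1/10 s, in which the tool goes at most 50 mm and 8.59 degrees, less where a joint would pass 70% of its speed; a pose out of reach is approached as far as the arm can. A call with a gripper value outside its range is refused whole. The fingers move at their own pace and stop on an object; FORCE is the grip in N (left out, the last holds). Time passes only in rows, so rows that repeat a pose let the fingers close. It gives the time, the measured TCP pose, the force, the opening and the grip force at its end, in the units of the state.
- ctrl.get_state(): the state, without advancing time (a new reading comes with each control period).
- ctrl.read_camera(name): name is "scene" or "side" or "wrist"; returns (picture, depth): 420x560x3 uint8, red, green, blue; 420x560 float32, m along the optical axis (not along the pixel's ray), 0 where there is no reading.
- ctrl.camera_info(name): a dict with "K" (3x3 intrinsics, pixels), "camera_from_world" (4x4, takes a point from world to camera coordinates); the wrist camera has in their place "T_tool_cam" (4x4, takes a point from camera to tool coordinates, whose origin is the TCP and whose axes are the flange's). Camera axes: x right, y down, z forward; pixel columns grow to the right and rows downward; lengths in m; the calibration is good to about 2 mm. A picture is of the moment at which its call begins: read the wrist's pose just before it. camera_info takes no time and is no camera call.
- ctrl.sign_off(): hands the job in; it is judged then, once.
The state is a dict: "time": time; "qpos": joint angles; "dq": joint speeds; "joint_efforts": joint torques, N m; "eef_pos": TCP position; "tcp_rot": TCP orientation; "contact_force": force on the tool from outside, world axes, zero at the start; "wrist_torque": the same for the moment, N m; "opening": opening from 0.0 (shut) to 1.0 (fully open); "finger_force": force on a finger pad.
Only numpy, scipy, OpenCV 4.12 (cv2) and the standard library are available. Lean on these libraries where they do the work, as an engineer would, in place of code of your own. Each camera call takes 0.05 s, during which the arm holds its last target. There are 200 camera calls.

## Working session

There is one attempt and no reset: what is moved stays moved. The work goes in short steps, Python scripts to look and compute and a shell command to move; the robot and the scene stay as the last step left them, time stands still between calls to the robot, and variables do not carry over. Pictures are saved under pics/ and viewed, at most 10 in all, crops included, and the job is handed in when it is done.

```bash
mkdir -p pics; ls
cat > h.py <<'E'
import numpy as np, cv2
from plant import ctrl
from scipy.spatial.transform import Rotation as R
def cam(n):
    s=ctrl.get_state(); im,d=ctrl.read_camera(n); c=ctrl.camera_info(n)
    if n=='wrist':
        T=np.eye(4);T[:3,:3]=R.from_quat(s['tcp_rot']).as_matrix();T[:3,3]=s['eef_pos'];W=T@c['T_tool_cam']
    else: W=np.linalg.inv(c['camera_from_world'])
    K=np.array(c['K']);v,u=np.mgrid[:420,:560]
    P=np.stack([(u-K[0,2])/K[0,0]*d,(v-K[1,2])/K[1,1]*d,d],-1)@W[:3,:3].T+W[:3,3]
    P[d==0]=np.nan
    return im,d,P,K,W
def save(n,im,sc=1): cv2.imwrite('pics/'+n+'.png',cv2.resize(im[...,::-1],None,fx=sc,fy=sc))
E
python3 - <<'E'
from h import *
s=ctrl.get_state();print(s['eef_pos'],s['tcp_rot'],s['opening'],s['contact_force'],ctrl.tcp_to_grasp)
a={}
for n in('scene','side','wrist'):
    im,d,P,K,W=cam(n); a[n]=im; np.savez('/tmp/%s.npz'%n,im=im,P=P,K=K,W=W); print(n,W[:3,3].round(3))
save('a',np.hstack([cv2.resize(a['scene'],(400,300)),cv2.resize(a['side'],(400,300))]))
save('w',a['wrist'],1.4)
E
```

```text
pics
[6.74351352e-01 1.39919700e-04 2.29920114e-01] [ 7.07097517e-01  7.07115061e-01 -7.00610805e-04 -9.49251896e-04] 0.998813772929926 [-0.01859405 -0.1906023   1.03939829] 0.0187
scene [-0.131 -0.31   0.471]
side [ 0.445 -0.601  0.668]
wrist [0.675 0.072 0.372]
```

View pics/a.png

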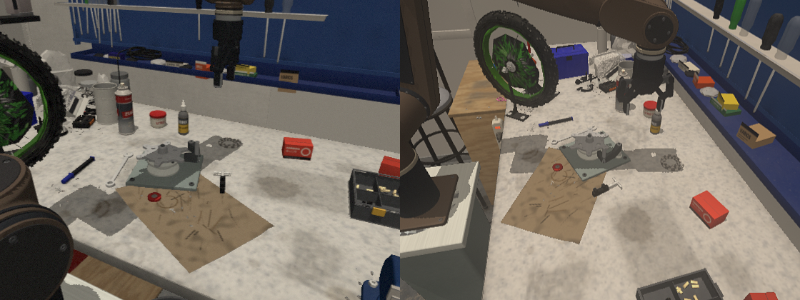

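View pics/w.png

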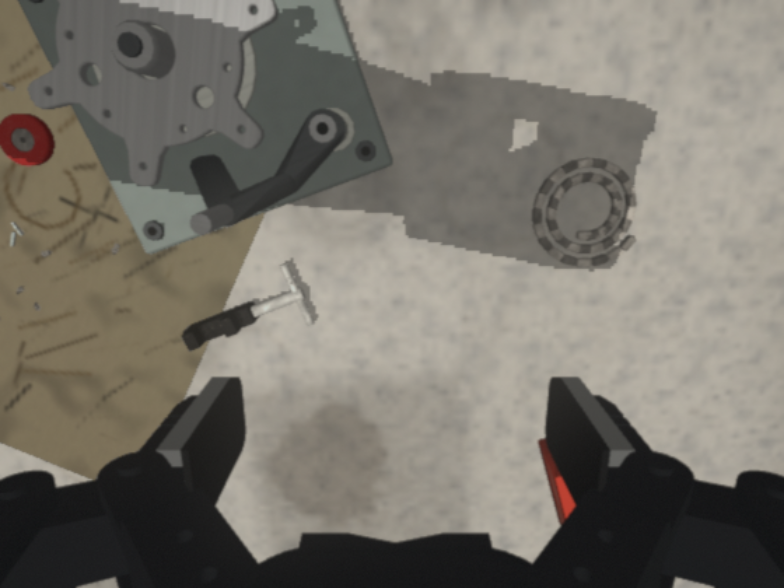

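The wrist view shows the hub at upper left: spigot top (130,45), pivot screw (322,128), pin top (205,222), lobe holes (250,130), (143,167), (47,92), (253,10), in 1.4x pixels. Next I turn these into positions.

Run:
```python
from h import *
z=np.load('/tmp/wrist.npz');P=z['P'];K=z['K'];W=z['W']
def at(u,v,h):
    u/=1.4;v/=1.4
    r=W[:3,:3]@np.array([(u-K[0,2])/K[0,0],(v-K[1,2])/K[1,1],1]);t=(h-W[2,3])/r[2];return W[:3,3]+t*r
for n,u,v,h in[('spig',130,45,.088),('pivot',322,128,.070),('pin',205,222,.105),('l1',250,130,.066),('l2',143,167,.066),('l3',47,92,.066),('l4',253,10,.066),('h12a',90,74,.066),('h12b',204,97,.066),('spanner?',250,315,.01),('sk',22,140,.008),('platecorner',392,162,.012),('pc2',147,254,.012)]:
    i,j=int(v/1.4),int(u/1.4)
    print(n,at(u,v,h).round(4),np.nanmedian(P[max(i-1,0):i+2,max(j-1,0):j+2].reshape(-1,3),0).round(4))
```

```text
spig [0.5407 0.1166 0.088 ] [0.5399 0.1168 0.0875]
pivot [0.6338 0.0767 0.07  ] [0.6338 0.0771 0.0703]
pin [0.5755 0.0294 0.105 ] [0.5751 0.0297 0.1047]
l1 [0.5922 0.0757 0.066 ] [0.5917 0.0764 0.0649]
l2 [0.5283 0.0552 0.066 ] [0.5261 0.0552 0.0619]
l3 [0.4804 0.096  0.066 ] [0.4784 0.0967 0.0639]
l4 [0.5987 0.1371 0.066 ] [0.5967 0.1386 0.0598]
h12a [0.506  0.1053 0.066 ] [0.4763 0.1119 0.012 ]
h12b [0.5678 0.0934 0.066 ] [0.5598 0.0951 0.0442]
spanner? [ 0.5664 -0.0557  0.01  ] [ 0.568  -0.0529  0.0177]
sk [0.4206 0.0699 0.008 ] [0.4184 0.0699 0.0055]
platecorner [0.6726 0.0555 0.012 ] [0.6726 0.056  0.0089]
pc2 [ 0.4968 -0.0086  0.012 ] [ 0.4912 -0.0107  0.0008]
```

```bash
cat >> h.py <<'E'
H=np.array([.5407,.1166]);PSI=np.radians(20)
rot=lambda a:np.array([[np.cos(a),-np.sin(a)],[np.sin(a),np.cos(a)]])
def st():
    s=ctrl.get_state();M=R.from_quat(s['tcp_rot']).as_matrix()
    yaw=np.arctan2(-M[0,0],M[1,0])  # 0: tool x along world +y
    return np.array(s['eef_pos']),M,yaw,s
def rows(L):
    "L: list of (local x, local y, z, world yaw deg)"
    p,M,yaw,s=st();print('yaw',np.degrees(yaw).round(2),'p',p.round(4))
    for x,y,z,a in L:
        w=np.r_[H+rot(PSI)@[x,y],z];print((M.T@(w-p)*100).round(2),'turn',round(yaw-np.radians(a),3))
PIV=np.array([.075,-.07])
def pawl(th,gap): # finger centre local on hub side of pin
    v=np.array([-.075,-.022]);t=np.array([.022,-.075])/np.hypot(.022,.075)
    return PIV+rot(th)@(v-(0.017+gap)*t)
E
python3 - <<'E'
from h import *
a=pawl(0,.007);rows([(*a,.14,36.4),(*a,.08,36.4)])
E
```

```text
yaw 0.0 p [6.745e-01 1.000e-04 2.302e-01]
[  4.93 -11.64   9.05] turn -0.635
[  4.93 -11.63  15.05] turn -0.635
```

```bash
python3 -m inch '[{"slide":[1.5,-3.5,2.5],"turn":-0.14,"grip":0},{"slide":[3,-7,5],"turn":-0.28,"grip":0},{"slide":[4,-10,7],"turn":-0.42,"grip":0},{"slide":[4.9,-11.6,9],"turn":-0.56,"grip":0},{"slide":[4.9,-11.6,9],"turn":-0.635,"grip":0},{"slide":[4.9,-11.6,9],"turn":-0.635,"grip":0},{"slide":[4.9,-11.6,9],"turn":-0.635,"grip":0}]' 20
python3 - <<'E'
from h import *
a=pawl(0,.007);rows([(*a,.14,36.4),(*a,.08,36.4)])
im,d,P,K,W=cam('wrist');save('w2',im,1.4);np.savez('/tmp/wrist2.npz',im=im,P=P,K=K,W=W)
E
```

```text
time: 0.85
eef_pos: [0.5595, 0.0489, 0.1418]
tcp_rot: [0.452, 0.892, 0.0, 0.0]
contact_force: [-0.2, 0.7, -0.5]
opening: -0.001
finger_force: 0.0
yaw 36.29 p [0.5595 0.0489 0.1418]
[ 0.13 -0.09  0.18] turn -0.002
[ 0.14 -0.1   6.18] turn -0.002
```

View pics/w2.png

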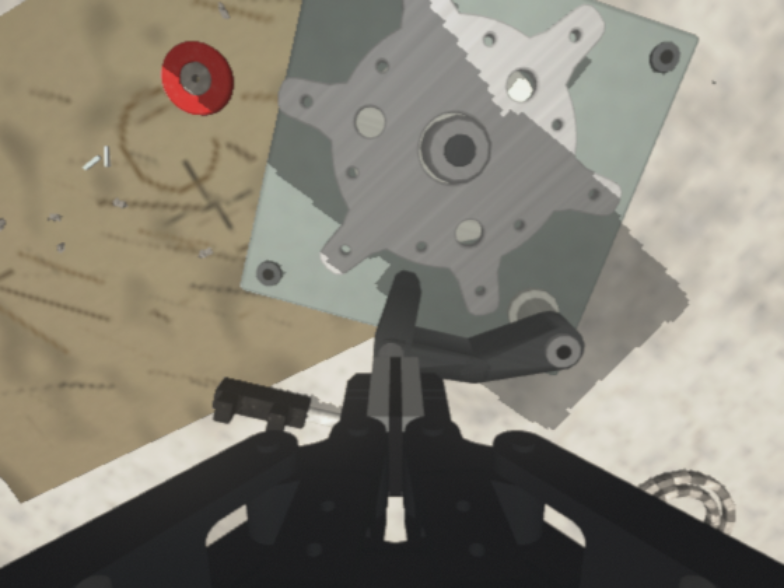

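The view shows everything: spigot nut (459,150), pivot (565,352), 12 mm holes (370,122), (521,85), (470,231), lobe holes (306,101), (345,250), (480,291), (594,194), (575,35). The shut fingertip is at (395,360), over the disc side of the pin. Now I refine the geometry.

Run:
```python
from h import *
z=np.load('/tmp/wrist2.npz');K=z['K'];W=z['W']
def at(u,v,h):
    u/=1.4;v/=1.4
    r=W[:3,:3]@np.array([(u-K[0,2])/K[0,0],(v-K[1,2])/K[1,1],1]);t=(h-W[2,3])/r[2];return (W[:3,3]+t*r)[:2]
s=at(459,150,.088);p=at(565,352,.07);d=p-s
print(s.round(4),p.round(4),np.hypot(*d),np.degrees(np.arctan2(d[1],d[0]))+43.03)
for h in[(370,122),(521,85),(470,231),(306,101),(345,250),(480,291),(594,194),(575,35)]:
    d=at(*h,.066)-s;print(np.hypot(*d).round(4),np.degrees(np.arctan2(d[1],d[0])).round(1))
a=[at(*q,.012) for q in((665,57),(269,273))];d=a[0]-a[1];print(a,np.degrees(np.arctan2(d[1],d[0]))-45)
a=pawl(0,.007)
rows([(*a,.08,36.4)]+[(*pawl(t,0),.08,36.4+np.degrees(t)) for t in(0,.1,.2,.3,.4,.5,.6)])
```

```text
[0.5389 0.1171] [0.6342 0.0772] 0.10328068524570191 20.318908719301625
0.0352 -160.8
0.0358 78.9
0.0351 -39.6
0.0618 -160.9
0.0619 -100.6
0.0626 -40.6
0.0628 19.2
0.0624 78.9
[array([0.60133386, 0.21459446]), array([0.50408363, 0.00843743])] 19.745392945791295
yaw 36.29 p [0.5598 0.0488 0.142 ]
[ 0.17 -0.12  6.2 ] turn -0.002
[-0.53 -0.12  6.2 ] turn -0.002
[-1.32 -0.25  6.2 ] turn -0.102
[-2.12 -0.3   6.21] turn -0.202
[-2.92 -0.27  6.21] turn -0.302
[-3.71 -0.16  6.21] turn -0.402
[-4.49  0.03  6.21] turn -0.502
[-5.24  0.29  6.21] turn -0.602
```

```bash
python3 -m inch '[{"slide":[0.2,-0.1,3.5],"turn":0,"grip":0},{"slide":[0.2,-0.1,6.2],"turn":0,"grip":0},{"slide":[0.2,-0.1,6.2],"turn":0,"grip":0},{"slide":[-0.5,-0.1,6.2],"turn":0,"grip":0},{"slide":[-0.9,-0.2,6.2],"turn":-0.05,"grip":0},{"slide":[-1.3,-0.25,6.2],"turn":-0.1,"grip":0},{"slide":[-1.7,-0.28,6.2],"turn":-0.15,"grip":0},{"slide":[-2.1,-0.3,6.2],"turn":-0.2,"grip":0},{"slide":[-2.5,-0.3,6.2],"turn":-0.25,"grip":0},{"slide":[-2.9,-0.27,6.2],"turn":-0.3,"grip":0},{"slide":[-3.3,-0.22,6.2],"turn":-0.35,"grip":0},{"slide":[-3.7,-0.16,6.2],"turn":-0.4,"grip":0},{"slide":[-4.1,-0.07,6.2],"turn":-0.45,"grip":0},{"slide":[-4.5,0.03,6.2],"turn":-0.5,"grip":0},{"slide":[-4.5,0.03,6.2],"turn":-0.5,"grip":0}]'
python3 - <<'E'
from h import *
im,d,P,K,W=cam('wrist');save('w3',im,1.2)
rows([(*pawl(.5,.02),.08,65)])
E
```

```text
time: 2.4
eef_pos: [0.588, 0.0122, 0.0818]
tcp_rot: [0.217, 0.976, 0.0, 0.002]
contact_force: [0.7, -0.6, 0.3]
opening: 0.001
finger_force: 0.0
yaw 64.94 p [0.5879 0.0123 0.0816]
[ 2.13 -0.    0.15] turn -0.001
```

View pics/w3.png

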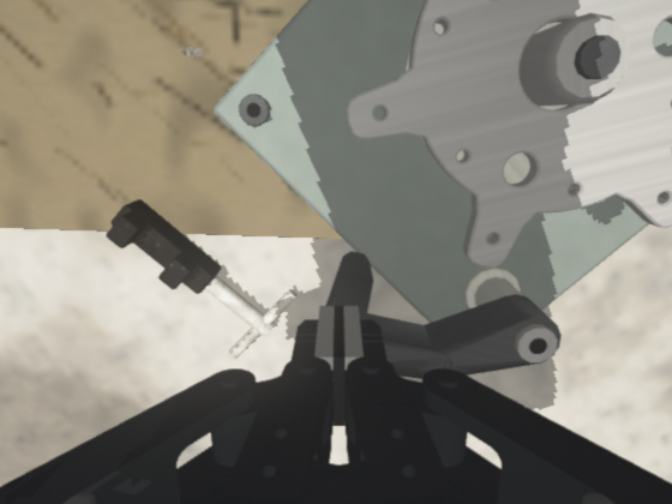

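The pawl is well open, with its nose at (355,265) clear of the lobes. Next I retreat, rise and go to the gap below the lobe at 79°.

```bash
cat >> h.py <<'E'
H=np.array([.5398,.1169])
def disc(lam,off=.021,r=.068): # lam world deg -> local xy
    l=np.radians(lam);return rot(-PSI)@(rot(l)@np.array([r,-off]))
E
python3 - <<'E'
from h import *
rows([(*pawl(.5,.015),.08,65),(*pawl(.5,.015),.14,65),(*disc(79,.03),.14,79),(*disc(79,.03),.047,79)])
print(st()[3]['qpos'])
E
```

```text
yaw 64.94 p [0.5879 0.0123 0.0816]
[ 1.73 -0.01  0.15] turn -0.001
[ 1.7  -0.   -5.85] turn -0.001
[ 7.5  14.77 -5.86] turn -0.245
[ 7.54 14.77  3.44] turn -0.245
[-1.51516275e-01  2.62850433e-01  1.90134914e+00 -2.90896517e-04
  9.73168604e-01 -1.28473210e+00]
```

```bash
python3 -m inch '[{"slide":[1.5,0,0],"turn":0,"grip":0},{"slide":[1.7,0,-3],"turn":0,"grip":0},{"slide":[1.7,0,-5.8],"turn":0,"grip":0},{"slide":[2.7,3,-5.8],"turn":-0.1,"grip":0},{"slide":[4.2,7,-5.8],"turn":-0.2,"grip":0},{"slide":[5.9,11,-5.8],"turn":-0.245,"grip":0},{"slide":[7.5,14.8,-5.8],"turn":-0.245,"grip":0},{"slide":[7.5,14.8,-5.8],"turn":-0.245,"grip":0},{"slide":[7.5,14.8,-2.5],"turn":-0.245,"grip":0},{"slide":[7.5,14.8,1],"turn":-0.245,"grip":0},{"slide":[7.5,14.8,3.4],"turn":-0.245,"grip":0},{"slide":[7.5,14.8,3.4],"turn":-0.245,"grip":0}]'
python3 - <<'E'
from h import *
im,d,P,K,W=cam('wrist');save('w4',im,1.2)
rows([(*disc(l),.047,l) for l in(79,84,89,94,99,104,109,114,119,124,129,134,137,140)])
E
```

```text
time: 3.65
eef_pos: [0.5778, 0.1775, 0.0419]
tcp_rot: [0.096, 0.995, -0.001, -0.003]
contact_force: [-0.0, 0.7, -0.0]
opening: -0.0
finger_force: 0.0
yaw 79.0 p [0.5797 0.1779 0.0444]
[ 0.65  0.05 -0.26] turn -0.0
[ 1.25  0.21 -0.26] turn -0.087
[ 1.86  0.32 -0.26] turn -0.175
[ 2.48  0.37 -0.26] turn -0.262
[ 3.1   0.36 -0.26] turn -0.349
[ 3.72  0.3  -0.25] turn -0.436
[ 4.33  0.19 -0.25] turn -0.524
[ 4.93  0.03 -0.25] turn -0.611
[ 5.51 -0.19 -0.25] turn -0.698
[ 6.07 -0.45 -0.25] turn -0.785
[ 6.61 -0.77 -0.25] turn -0.873
[ 7.12 -1.13 -0.24] turn -0.96
[ 7.41 -1.36 -0.24] turn -1.012
[ 7.68 -1.61 -0.24] turn -1.065
```

View pics/w4.png

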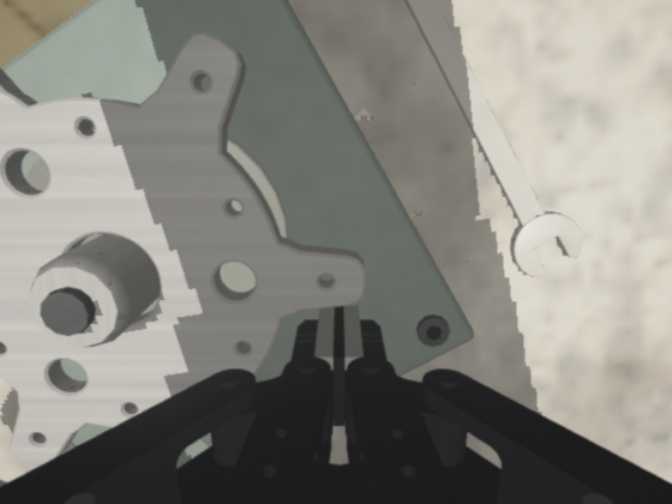

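The finger is in the gap under the lobe, whose hole is at (327,280). Now I push the disc round.

```bash
python3 -m inch '[{"slide":[0.35,0,0],"turn":0,"grip":0},{"slide":[0.65,0.05,0],"turn":0,"grip":0},{"slide":[0.95,0.13,0],"turn":-0.044,"grip":0},{"slide":[1.25,0.2,0],"turn":-0.087,"grip":0},{"slide":[1.55,0.27,0],"turn":-0.13,"grip":0},{"slide":[1.86,0.32,0],"turn":-0.175,"grip":0},{"slide":[2.17,0.35,0],"turn":-0.22,"grip":0},{"slide":[2.48,0.37,0],"turn":-0.262,"grip":0},{"slide":[2.79,0.37,0],"turn":-0.305,"grip":0},{"slide":[3.1,0.36,0],"turn":-0.349,"grip":0},{"slide":[3.41,0.34,0],"turn":-0.39,"grip":0},{"slide":[3.72,0.3,0],"turn":-0.436,"grip":0},{"slide":[4.03,0.25,0],"turn":-0.48,"grip":0},{"slide":[4.33,0.19,0],"turn":-0.524,"grip":0},{"slide":[4.63,0.11,0],"turn":-0.567,"grip":0},{"slide":[4.93,0.03,0],"turn":-0.611,"grip":0},{"slide":[5.22,-0.08,0],"turn":-0.655,"grip":0},{"slide":[5.51,-0.19,0],"turn":-0.698,"grip":0},{"slide":[5.79,-0.32,0],"turn":-0.742,"grip":0},{"slide":[6.07,-0.45,0],"turn":-0.785,"grip":0}]'
python3 - <<'E'
from h import *
im,d,P,K,W=cam('wrist');save('w5',im,1.2)
np.savez('/tmp/w5.npz',K=K,W=W,P=P)
rows([(*disc(l),.046,l) for l in(124,128,130,132,134,136,138,140,142)])
E
```

```text
time: 5.7
eef_pos: [0.5213, 0.1866, 0.0475]
tcp_rot: [-0.293, 0.956, 0.0, 0.003]
contact_force: [1.6, 1.5, 0.4]
opening: -0.003
finger_force: 0.8
yaw 124.2 p [0.5208 0.1864 0.0473]
[ 0.21 -0.03  0.13] turn 0.004
[0.69 0.1  0.13] turn -0.066
[0.93 0.16 0.13] turn -0.101
[1.18 0.2  0.13] turn -0.136
[1.42 0.24 0.13] turn -0.171
[1.67 0.26 0.13] turn -0.206
[1.92 0.28 0.13] turn -0.241
[2.17 0.29 0.13] turn -0.276
[2.42 0.3  0.12] turn -0.311
```

View pics/w5.png

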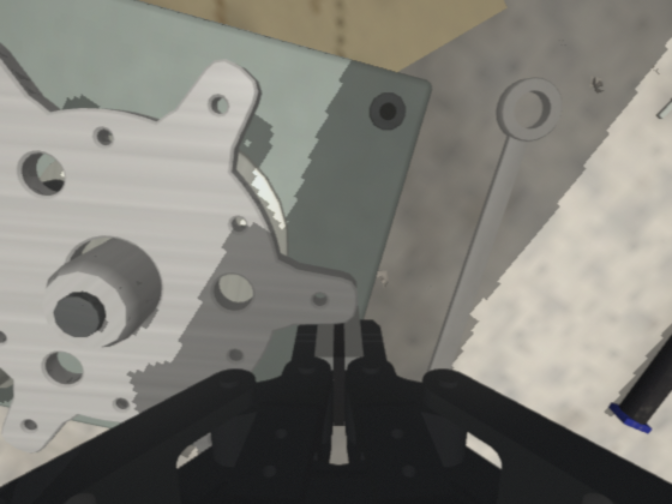

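Run:
```python
from h import *
z=np.load('/tmp/w5.npz');K=z['K'];W=z['W']
def at(u,v,h):
    u/=1.2;v/=1.2
    r=W[:3,:3]@np.array([(u-K[0,2])/K[0,0],(v-K[1,2])/K[1,1],1]);t=(h-W[2,3])/r[2];return (W[:3,3]+t*r)[:2]
s=at(80,314,.088);print(s)
for h in[(319,299),(219,104),(235,291),(43,172),(63,367)]:
    d=at(*h,.066)-H;print(np.hypot(*d).round(4),np.degrees(np.arctan2(d[1],d[0])).round(1))
```

```text
[0.53733873 0.11787926]
0.0616 120.4
0.0633 179.9
0.0362 122.0
0.0374 -122.4
0.0344 -2.7
```

```bash
python3 -m inch '[{"slide":[0.21,0,0],"turn":0,"grip":0},{"slide":[0.45,0.04,0],"turn":-0.03,"grip":0},{"slide":[0.69,0.1,0],"turn":-0.066,"grip":0},{"slide":[0.93,0.15,0],"turn":-0.1,"grip":0},{"slide":[1.18,0.19,0],"turn":-0.136,"grip":0},{"slide":[1.42,0.23,0],"turn":-0.171,"grip":0},{"slide":[1.55,0.24,0],"turn":-0.19,"grip":0},{"slide":[1.67,0.26,0],"turn":-0.206,"grip":0},{"slide":[1.76,0.27,0],"turn":-0.22,"grip":0},{"slide":[1.84,0.28,0],"turn":-0.23,"grip":0},{"slide":[1.92,0.28,0],"turn":-0.241,"grip":0},{"slide":[2,0.28,0],"turn":-0.252,"grip":0}]'
python3 - <<'E'
from h import *
im,d,P,K,W=cam('wrist');save('w6',im,1.2)
np.savez('/tmp/w6.npz',K=K,W=W,P=P,im=im)
q=P[...,:2]-H;r=np.hypot(q[...,0],q[...,1]);m=(r>.02)&(r<.05)&(P[...,2]>.03)
print(np.nanpercentile(P[...,2][m],[20,50,80]))
rows([(*disc(l),.046,l) for l in(138,139,140,141,142,143,144)])
E
```

```text
time: 6.95
eef_pos: [0.5018, 0.177, 0.0453]
tcp_rot: [-0.411, 0.912, -0.0, -0.0]
contact_force: [0.2, -0.2, 0.7]
opening: 0.005
finger_force: 0.0
[0.05223982 0.05293998 0.10215148]
yaw 138.54 p [0.5016 0.1769 0.0452]
[-0.19 -0.05 -0.08] turn 0.009
[-0.07 -0.02 -0.08] turn -0.008
[ 0.04  0.02 -0.08] turn -0.025
[ 0.16  0.05 -0.08] turn -0.043
[ 0.28  0.08 -0.08] turn -0.06
[ 0.41  0.11 -0.08] turn -0.078
[ 0.53  0.14 -0.08] turn -0.095
```

The disc top is at z = 0.053, so it is seated. Now I check its flatness and plan the pawl closing.

Run:
```python
from h import *
z=np.load('/tmp/w6.npz');P=z['P'];q=P[...,:2]-H;r=np.hypot(q[...,0],q[...,1]);m=(r>.024)&(r<.049)&(abs(P[...,2]-.053)<.006)
A=np.c_[q[m],np.ones(m.sum())];print(np.linalg.lstsq(A,P[...,2][m],rcond=None)[0],m.sum())
a=pawl(.5,-.046)
rows([(*disc(138,.033),.046,138),(*a,.14,65),(*a,.08,65)])
```

```text
[0.00103308 0.00103215 0.05268619] 29878
yaw 138.54 p [0.5016 0.1769 0.0452]
[-1.39 -0.06 -0.08] turn 0.009
[  5.4  -21.56  -9.48] turn 1.284
[  5.4  -21.56  -3.48] turn 1.284
```

```bash
python3 -m inch '[{"slide":[-0.6,0,0],"turn":0,"grip":0},{"slide":[-0.8,0,-1],"turn":0,"grip":0},{"slide":[-0.8,0,-5],"turn":0,"grip":0},{"slide":[-0.8,0,-9.5],"turn":0.14,"grip":0},{"slide":[0,-3,-9.5],"turn":0.28,"grip":0},{"slide":[1,-6,-9.5],"turn":0.42,"grip":0},{"slide":[2,-9,-9.5],"turn":0.56,"grip":0},{"slide":[2.8,-12,-9.5],"turn":0.7,"grip":0},{"slide":[3.6,-15,-9.5],"turn":0.84,"grip":0},{"slide":[4.4,-18,-9.5],"turn":0.98,"grip":0},{"slide":[5.4,-21.5,-9.5],"turn":1.12,"grip":0},{"slide":[5.4,-21.5,-9.5],"turn":1.26,"grip":0},{"slide":[5.4,-21.5,-9.5],"turn":1.284,"grip":0},{"slide":[5.4,-21.5,-9.5],"turn":1.284,"grip":0}]'
python3 - <<'E'
from h import *
im,d,P,K,W=cam('wrist');save('w7',im,1.2);np.savez('/tmp/w7.npz',K=K,W=W,P=P,im=im)
rows([(*pawl(t,-.034-g),.08,36.4+np.degrees(t)) for t,g in((.5,.012),(.5,0),(.4,0),(.3,0),(.2,0),(.1,0),(0,0),(-.03,0))])
E
```

```text
time: 8.4
eef_pos: [0.627, -0.0056, 0.1406]
tcp_rot: [0.216, 0.976, 0.0, -0.0]
contact_force: [0.2, -0.1, -0.2]
opening: 0.003
finger_force: 0.0
yaw 65.09 p [ 0.6268 -0.0053  0.1406]
[-0.1  -0.07  6.06] turn 0.001
[ 1.1  -0.07  6.06] turn 0.001
[ 1.89 -0.19  6.06] turn 0.101
[ 2.69 -0.24  6.06] turn 0.201
[ 3.48 -0.21  6.06] turn 0.301
[ 4.28 -0.11  6.06] turn 0.401
[5.05 0.08 6.06] turn 0.501
[5.28 0.15 6.06] turn 0.531
```

View pics/w7.png

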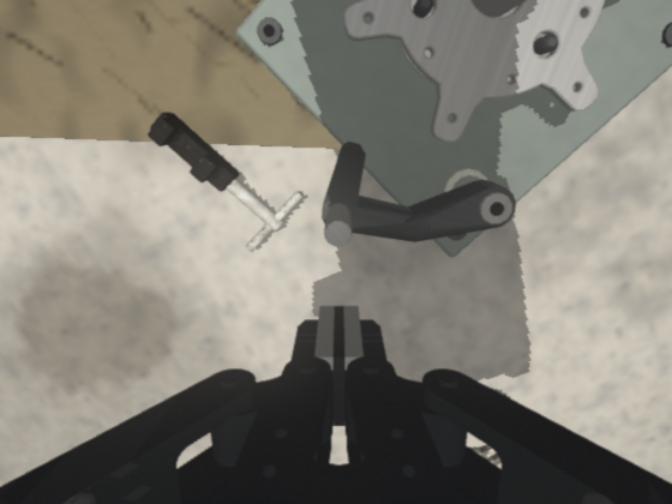

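The pin top is at (338,232), straight ahead of the fingers at (338,320), and the studs show in the bolt holes. Now I descend and push the pawl in.

```bash
python3 -m inch '[{"slide":[-0.1,-0.05,3],"turn":0,"grip":0},{"slide":[-0.1,-0.05,6],"turn":0,"grip":0},{"slide":[-0.1,-0.05,6],"turn":0,"grip":0},{"slide":[0.5,-0.07,6],"turn":0,"grip":0},{"slide":[1.1,-0.07,6],"turn":0,"grip":0},{"slide":[1.5,-0.14,6],"turn":0.05,"grip":0},{"slide":[1.9,-0.19,6],"turn":0.1,"grip":0},{"slide":[2.3,-0.22,6],"turn":0.15,"grip":0},{"slide":[2.7,-0.24,6],"turn":0.2,"grip":0},{"slide":[3.1,-0.23,6],"turn":0.25,"grip":0},{"slide":[3.5,-0.21,6],"turn":0.3,"grip":0},{"slide":[3.9,-0.17,6],"turn":0.35,"grip":0},{"slide":[4.3,-0.1,6],"turn":0.4,"grip":0},{"slide":[4.6,-0.03,6],"turn":0.44,"grip":0},{"slide":[4.8,0.02,6],"turn":0.47,"grip":0},{"slide":[4.95,0.06,6],"turn":0.49,"grip":0},{"slide":[4.95,0.06,6],"turn":0.49,"grip":0}]'
python3 - <<'E'
from h import *
rows([(*pawl(t,-.034),.08,36.4+np.degrees(t)) for t in(0,-.03)])
E
```

```text
time: 10.15
eef_pos: [0.5834, 0.0156, 0.0823]
tcp_rot: [0.447, 0.894, 0.0, 0.002]
contact_force: [0.8, -0.6, 0.7]
opening: 0.001
finger_force: 0.7
yaw 36.87 p [0.5834 0.0156 0.0823]
[ 0.22 -0.09  0.23] turn 0.008
[ 0.45 -0.14  0.22] turn 0.038
```

```bash
python3 -m inch '[{"slide":[0.1,0,0],"turn":0},{"slide":[0.2,0,0],"turn":0},{"slide":[0.2,0,0],"turn":0}]' ; python3 -m inch '[{"slide":[0.1,0,0],"turn":0},{"slide":[0.15,0,0],"turn":0},{"slide":[0.15,0,0],"turn":0}]'
```

```text
$[0]: bad value
$[0]: bad value
```

```bash
python3 -m inch '[{"slide":[0.1,0,0],"turn":0,"grip":0},{"slide":[0.2,0,0],"turn":0,"grip":0},{"slide":[0.2,0,0],"turn":0,"grip":0}]' ; python3 -m inch '[{"slide":[0.1,0,0],"turn":0,"grip":0},{"slide":[0.15,0,0],"turn":0,"grip":0},{"slide":[0.15,0,0],"turn":0,"grip":0}]'
```

```text
time: 10.45
eef_pos: [0.5815, 0.0173, 0.0806]
tcp_rot: [0.447, 0.894, 0.0, 0.0]
contact_force: [0.2, -1.5, 0.9]
opening: 0.002
finger_force: 0.8
time: 10.75
eef_pos: [0.5806, 0.0182, 0.0804]
tcp_rot: [0.447, 0.894, -0.0, 0.0]
contact_force: [2.6, -1.4, 1.0]
opening: -0.0
finger_force: 1.5
```

```bash
python3 -m inch '[{"slide":[0.1,0,0],"turn":0,"grip":0},{"slide":[0.15,0,0],"turn":0,"grip":0},{"slide":[0.15,0,0],"turn":0,"grip":0}]' ; python3 -m inch '[{"slide":[0.1,0,0],"turn":0,"grip":0},{"slide":[0.15,0,0],"turn":0,"grip":0},{"slide":[0.15,0,0],"turn":0,"grip":0}]'; python3 -c "
from h import *
rows([(*pawl(0,-.034),.08,36.4)])"
```

```text
time: 11.05
eef_pos: [0.5806, 0.0183, 0.0805]
tcp_rot: [0.447, 0.894, -0.0, 0.002]
contact_force: [4.1, -5.8, -0.2]
opening: -0.0
finger_force: 3.6
time: 11.35
eef_pos: [0.5806, 0.0183, 0.0806]
tcp_rot: [0.447, 0.894, -0.001, 0.004]
contact_force: [6.2, -8.7, -3.7]
opening: -0.005
finger_force: 5.4
yaw 36.88 p [0.5806 0.0183 0.0806]
[-0.17 -0.04  0.06] turn 0.008
```

The force rose with no motion, so the pawl is on its stop. I retreat and check.

```bash
python3 -m inch '[{"slide":[-0.5,0,0],"turn":0,"grip":0},{"slide":[-2,0,0],"turn":0,"grip":0},{"slide":[-3,0,-3],"turn":0,"grip":0},{"slide":[-4,0,-7],"turn":0,"grip":0},{"slide":[-5,0,-11],"turn":0,"grip":0},{"slide":[-5,0,-13],"turn":0,"grip":0},{"slide":[-5,0,-13],"turn":0,"grip":0},{"slide":[-5,0,-13],"turn":0,"grip":0}]'
python3 - <<'E'
from h import *
im,d,P,K,W=cam('wrist');save('w8',im,1.2);np.savez('/tmp/w8.npz',K=K,W=W,P=P,im=im)
q=P[...,:2]-H;r=np.hypot(q[...,0],q[...,1]);m=(r>.024)&(r<.049)&(P[...,2]>.03);print(np.nanpercentile(P[...,2][m],[10,50,90]))
m=(abs(P[...,2]-.105)<.003)&(r<.15);print(m.sum(),rot(-PSI)@np.nanmean(q[m],0))
E
```

```text
time: 12.15
eef_pos: [0.608, -0.0191, 0.2092]
tcp_rot: [0.447, 0.894, -0.0, -0.001]
contact_force: [-0.2, 0.9, -0.3]
opening: 0.0
finger_force: 0.0
[0.05133487 0.05254419 0.05365691]
256 [-0.00048159 -0.09118346]
```

View pics/w8.png

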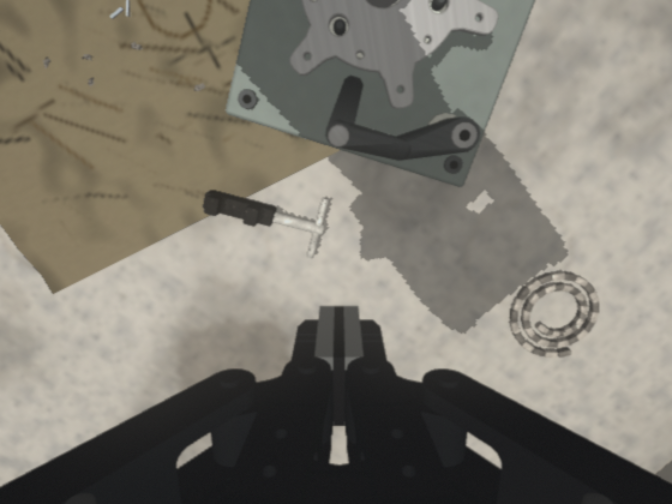

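The pin is at local (-0.5, -91) mm against a nominal (0, -92). The nose at (352,85) lies between two lobes, the disc is flat at 53 mm with studs in its holes, and the tools are undisturbed. I hand it in.

```bash
python3 -c "
from plant import ctrl
print(ctrl.sign_off())"
```

```text
the job is handed in; nothing more can be done
None
```

The lock disc is seated flat on the hub flange with the studs in its bolt holes, the pawl is back fully in between the lobes, and the tools were not touched; I handed the job in after about 12 s of robot time.

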